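# Open the hardener canister whose cap may be reverse-threaded

## Task

Take the black cap off the white canister and set it down in the shallow steel tray, lowering it in rather than dropping it. Nobody remembers whether this cap has a normal or a reverse thread, so try it both ways and feel which way it gives. Leave the other things on the bench where they are.

Things in the scene. Friction and masses are not known exactly. Their poses are not given: they have to be found in the camera images.
- canister: white plastic canister, 150 mm high with a flat top, held fast to the bench by a low dark steel cradle. Origin on the bench top exactly below the cap's axis. Its x axis runs lengthwise from the cap towards its carrying handle: it extends over x = -50 to +125 mm, y = -60 to +60 mm (cradle 7 mm wider, its bolted feet to y = +-86 mm).
- carry_handle (a point): middle of the canister's carrying handle, a fixed bar along the canister's x, 48 mm long, rising 23 mm above the canister's top, 97 mm from the cap's axis
- neck (a point): centre of the canister's mouth, on the cap's axis at the top face. The thread's hand is drawn anew each time and cannot be seen. In the tightening direction the cap stops dead within 25 degrees; the other way it turns easily, and once turned 60 to 110 degrees from the start it lifts straight off. Until then it lifts only about 3 mm and catches.
- cap: black plastic part-turn screw cap, loose, 0.1 to 0.21 kg: round flange 84 mm across, 8 mm thick, with an upright grip wing on it. Origin: centre of the flange's underside, z up, x along the wing. Below the flange a 64 x 12 mm key bar along x reaches to z = -20 mm. At the start it is shut, the flange lying on the canister's top and the wing within 6 degrees of the canister's x.
- wing (a point): point in the cap's grip wing, on the axis, 30 mm above the cap's origin. The wing is a straight upright plate 62 mm long (cap x), 14 mm thick (cap y), from 8 mm (flange top) to 44 mm above the cap's origin; pinch it across its thickness from above.
- tray: shallow open tray of bare steel sheet, 220 mm (its x) by 200 mm (its y), walls 25 mm high and 4 mm thick, floor 4 mm thick, fixed to the bench. Origin at the centre of its underside.
- cup: white plastic mixing cup, 72 mm across, 85 mm high, bystander; origin at the centre of its underside
- jar: glass jar with lid, 70 mm across, 90 mm high, bystander; origin at the centre of its underside
- tin: tin with a green label, 90 mm across, 110 mm high, bystander; origin at the centre of its underside
- spatula: spatula lying flat, bystander; its length along x, origin under its middle
Things that resemble listed ones, but are neither listed nor needed, are in the scene too. Several things have the shape of the cap; the one meant has the colours described above.

How it is judged:
By the outcome, as a careful person would: the job done as asked, in the order asked, and still so for the second after the job is handed in, with the robot touching nothing.
It also fails if it takes over 64 s, if anything falls off the work surface, if the arm or the gripper's body presses on something with over 40 N, if the wrist force passes 120 N, or if a joint passes its speed limit or range.

## Robot

A 6-joint arm with a two-finger parallel gripper is mounted at the origin on the work surface. World frame = base frame: x ahead of the robot, y to its left, z up, the work surface at z = 0. Lengths are in mm, angles in rad, forces in N, time in s.
With the tool pointing down it reaches from about 300 to 950 mm from the base axis. Payload 3.1 kg.
Tool frame: the origin (TCP) lies on the centre line of the jaws, within the pads' length; the fingertips stand 14 mm ahead of it and the grasp point (between the pads) lies 5 mm behind it; z points along the fingers, y is the line along which they close (so a half turn about z gives the same grasp; the last joint's range is limited). The gripper opens to 85 mm and grips with 20 to 120 N. Pads are 22 mm wide; open, the fingers measure 114 mm over their backs; the gripper's body (76 mm by 85 mm) begins 54 mm behind the grasp point. The pads swing forward as they close: fully open they stand 13 mm farther back than shut.
Start: joints at [-1.37, 0.308, 1.634, -0, 1.2, -0.07], TCP at [167.162, -602.237, 245.272] pointing down, gripper open.
Joint ranges: [-3.06, 3.06], [-0.79, 1.96], [0.05, 2.63], [-1.19, 4.34], [0.05, 2.64], [-2.94, 2.94]. Speed limits (rad/s): [2.79, 2.79, 3.14, 3.14, 3.14, 3.14].

## Interface

Orientations are given as a unit quaternion [w, x, y, z].
In Python, from rig import robot gives the robot as it stands. The module is installed in compiled form; this text tells all that it offers.
- The arm moves only by the tool carry_out, never from a script. Its argument "increments" is a list of rows, each an object with "xyz": the shift along the world's x, y, z in m, a list of three; "angular": the turn, a rotation vector about the world's x, y, z in degrees, a list of three; "jaw": the opening, from 0 (shut) to 1 (fully open). A call has 1 to 5 rows; each row shifts and turns the commanded pose from where the row before left it; what a row does not reach is not made up. A row lasts 1/12 s, in which the tool goes at most 41.7 mm and 7.16 degrees, less where a joint would pass 70% of its speed; a pose out of reach is approached as far as the arm can. A call is refused whole if a number of a shift passes 0.0417 or a number of a turn 7.16, either way. A call with a gripper value outside its range is refused whole. The fingers move at their own pace and stop on an object; the grip force is fixed at half the most. Time passes only in rows, so rows that do not move let the fingers close. It gives the time, the measured TCP pose, the force, the opening and the grip force at its end, in the units of the state.
- robot.get_obs(): the state, without advancing time (a new reading comes with each control period).
- robot.grab_frame(name): name is "side" or "top" or "wrist"; returns a dict with "color" (400x640x3 uint8, red, green, blue), "K" (3x3 intrinsics, pixels), "R" (3x3) and "t" (3): a world point X has camera coordinates R X + t. Camera axes: x right, y down, z forward; pixel columns grow to the right and rows downward; lengths in mm; the calibration is good to about 2 mm. A picture is of the moment at which its call begins. There is no depth.
- robot.sign_off(): hands the job in; it is judged then, once.
Trained networks look in a picture, given as the dict that the camera call returned (one of the last four; its "shot" number tells which), for a name from the list of things; names that differ only in an ending like _2 or _b are one class to them, and where a whole thing is asked for, a point or a joint stands for the part that bears it (a point fixed in the world has none). Each returns a list of dicts, best first, with "p" (0 to 1); they miss things now and then, are a little off and sometimes report something else, mostly with a low value. They report only what shows in the picture. A call takes as long as a camera call. They do not tell look-alikes from the thing itself.
- robot.outline_of(picture, thing): "region" (400x640 bool, what is visible of it).
- robot.mark_of(picture, thing): "xyz" ([x, y, z] in mm, in world coordinates, good to about 4 mm: a listed point, or the origin of a listed thing).
The state is a dict: "t": time; "qpos": joint angles; "dq": joint speeds; "effort": joint torques, N m; "tool_pos": TCP position; "ee_rot": TCP orientation; "ft_force": force on the tool from outside, world axes, zero at the start; "wrist_torque": the same for the moment, N m; "opening": finger opening in mm; "finger_force": force on a finger pad.
Only numpy, scipy, OpenCV 4.12 (cv2) and the standard library are available. Lean on these libraries where they do the work, as an engineer would, in place of code of your own. Each camera call takes 0.05 s, during which the arm holds its last target. There are 200 camera calls.

## Working session

There is one attempt and no reset: what is moved stays moved. The work goes in short steps, Python scripts to look and compute and a tool call to move; the robot and the scene stay as the last step left them, time stands still between calls to the robot, and variables do not carry over. Pictures are saved under pics/ and viewed, at most 10 in all, crops included, and the job is handed in when it is done.

Besides the shell and the picture viewer there is one more tool, called after "Call:" as name(argument=value, ...) on one line, values as JSON. carry_out: Moves the arm, as the interface text tells. Its arguments: {"type":"object","properties":{"increments":{"type":"array"}},"required":["increments"]}

```bash
mkdir -p pics; cat > h.py <<'E'
from rig import robot
import cv2, numpy as np
def grab(n,f=None):
    p=robot.grab_frame(n)
    if f: cv2.imwrite('pics/'+f,cv2.cvtColor(p['color'],cv2.COLOR_RGB2BGR))
    return p
def px(p,X):
    c=p['R']@np.array(X,float)+np.ravel(p['t']); u=p['K']@c; return (u[:2]/u[2]).round(0)
def ray(p,uv,z):
    d=p['R'].T@np.linalg.inv(p['K'])@np.array([uv[0],uv[1],1.]); o=-p['R'].T@np.ravel(p['t'])
    return o+d*(z-o[2])/d[2]
E
python3 - <<'E'
from h import *
for n in ['top','side']:
    p=grab(n,n+'0.png')
    for th in ['cap','wing','neck','carry_handle','canister','tray','cup','jar','tin','spatula']:
        for m in robot.mark_of(p,th): 
            if m['p']>.2: print(n,th,round(m['p'],2),np.round(m['xyz']),px(p,m['xyz']))
print(robot.get_obs())
a=cv2.imread('pics/top0.png');b=cv2.imread('pics/side0.png');
E
```

```text
top cap 0.87 [698. 375.  22.] [200. 170.]
top cap 0.64 [580. 226. 147.] [236. 200.]
top cap 0.57 [374. 325.  23.] [212. 268.]
top wing 0.73 [370. 323.  48.] [210. 270.]
top wing 0.71 [579. 224. 181.] [234. 199.]
top neck 0.67 [578. 232. 149.] [234. 200.]
top carry_handle 0.81 [672. 226. 168.] [235. 168.]
top canister 0.6 [579. 229.   1.] [244. 206.]
top tray 0.86 [ 565. -190.    4.] [369. 210.]
top cup 0.73 [414.   0.  -3.] [312. 256.]
top jar 0.53 [581. 229.   3.] [244. 205.]
top tin 0.86 [584. 500.   2.] [164. 205.]
top tin 0.6 [674. 230. 170.] [233. 167.]
top spatula 0.9 [ 495. -572.    2.] [486. 231.]
side cap 0.88 [374. 325.  19.] [300. 333.]
side cap 0.87 [693. 378.  19.] [203. 297.]
side cap 0.79 [580. 226. 153.] [258. 252.]
side wing 0.85 [374. 325.  54.] [300. 327.]
side wing 0.69 [697. 384.  48.] [199. 293.]
side wing 0.64 [584. 223. 152.] [258. 251.]
side wing 0.39 [ 570. -187.    1.] [329. 199.]
side neck 0.72 [581. 232. 145.] [257. 255.]
side carry_handle 0.95 [678. 230. 163.] [230. 237.]
side canister 0.8 [582. 230.  -2.] [261. 281.]
side tray 0.63 [ 569. -189.   -1.] [
[... 203 characters left out ...]
pos': array([-1.36974946e+00,  3.08093006e-01,  1.63382349e+00, -5.66150374e-05,
        1.19967281e+00, -6.97075420e-02]), 'dq': array([-4.67100358e-05,  5.22681460e-04, -6.57630499e-04,  3.45849208e-04,
       -1.22130835e-03,  2.70224386e-04]), 'effort': array([-1.08796852e-03, -4.15296507e+01, -2.77085406e+01, -5.81147538e-05,
        9.94323891e-04,  5.55045332e-06]), 'tool_pos': array([ 167.11540672, -602.24466311,  245.26516935]), 'ee_rot': array([ 3.40080773e-06,  9.90849107e-01,  1.34974245e-01, -2.62137072e-05]), 'ft_force': array([0.64266317, 0.20884017, 0.06629477]), 'wrist_torque': array([-0.01140883, -0.04722193,  0.02573602]), 'finger_force': 0.0, 'opening': 85.72709273949934}
```

```bash
python3 - <<'E'
import cv2,numpy as np
a=cv2.imread('pics/top0.png')[130:330,130:430];b=cv2.imread('pics/side0.png')[130:400,150:450]
a=cv2.resize(a,(800,533),interpolation=3)
cv2.imwrite('pics/c1.png',a);cv2.imwrite('pics/c2.png',cv2.resize(b,(660,594),interpolation=3))
E
```

```text
(no output)
```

View pics/c1.png

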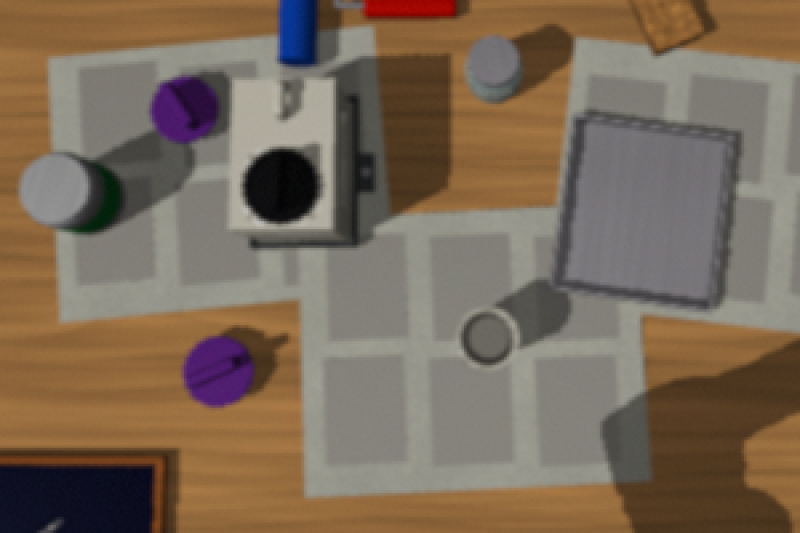

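View pics/c2.png

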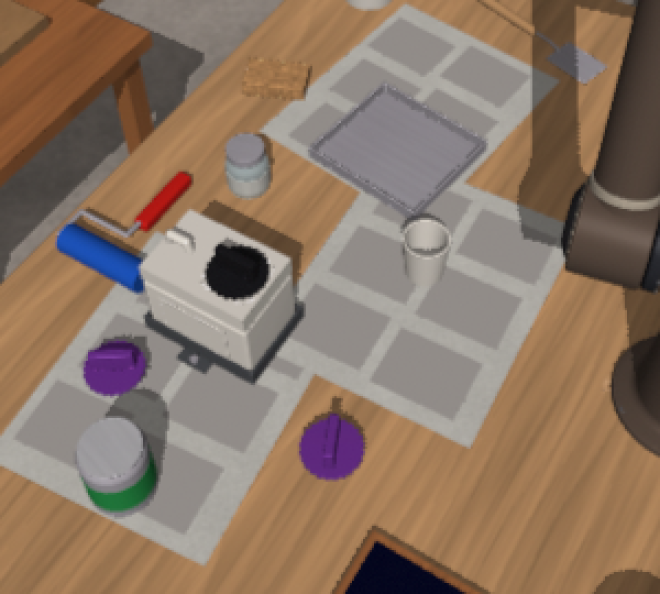

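Candidates for the cap in the top view are purple at (200,170), purple at (212,268) and black at (236,200). Only the last is black and sits on the white canister, as both enlarged crops confirm, so it is the one meant. The tray is at (369,210), and the wing runs roughly along world x.

Next I travel to a point above the canister.

Call:
carry_out(increments=[{"xyz": [0.017,0.034,0.012],"angular": [0,0,-0.65],"jaw": 1},{"xyz": [0.017,0.034,0.012],"angular": [0,0,-0.65],"jaw": 1},{"xyz": [0.017,0.034,0.012],"angular": [0,0,-0.65],"jaw": 1},{"xyz": [0.017,0.034,0.012],"angular": [0,0,-0.65],"jaw": 1},{"xyz": [0.017,0.034,0.012],"angular": [0,0,-0.65],"jaw": 1}])

```text
t: 1.52
tool_pos: [252.6, -430.6, 305.7]
ee_rot: [-0.0, 0.994, 0.106, 0.0]
ft_force: [0.8, -0.4, 1.1]
opening: 85.5
finger_force: 0.0
```

Call:
carry_out(increments=[{"xyz": [0.017,0.035,0],"angular": [0,0,-0.65],"jaw": 1},{"xyz": [0.017,0.035,0],"angular": [0,0,-0.65],"jaw": 1},{"xyz": [0.017,0.035,0],"angular": [0,0,-0.65],"jaw": 1},{"xyz": [0.017,0.035,0],"angular": [0,0,-0.65],"jaw": 1},{"xyz": [0.017,0.035,0],"angular": [0,0,-0.65],"jaw": 1}])

```text
t: 1.93
tool_pos: [337.6, -255.5, 305.6]
ee_rot: [0.0, 0.997, 0.078, 0.0]
ft_force: [1.8, -1.2, -0.3]
opening: 85.5
finger_force: 0.0
```

Call:
carry_out(increments=[{"xyz": [0.017,0.035,0],"angular": [0,0,-0.65],"jaw": 1},{"xyz": [0.017,0.035,0],"angular": [0,0,-0.65],"jaw": 1},{"xyz": [0.017,0.035,0],"angular": [0,0,-0.65],"jaw": 1},{"xyz": [0.017,0.035,0],"angular": [0,0,-0.65],"jaw": 1},{"xyz": [0.017,0.035,0],"angular": [0,0,-0.65],"jaw": 1}])

```text
t: 2.35
tool_pos: [422.6, -80.4, 305.7]
ee_rot: [0.0, 0.999, 0.05, 0.001]
ft_force: [1.2, -0.2, -0.6]
opening: 85.4
finger_force: 0.0
```

Call:
carry_out(increments=[{"xyz": [0.017,0.035,0],"angular": [0,0,-0.65],"jaw": 1},{"xyz": [0.017,0.035,0],"angular": [0,0,-0.65],"jaw": 1},{"xyz": [0.017,0.035,0],"angular": [0,0,-0.65],"jaw": 1},{"xyz": [0.017,0.035,0],"angular": [0,0,-0.65],"jaw": 1},{"xyz": [0.017,0.035,0],"angular": [0,0,-0.65],"jaw": 1}])

```text
t: 2.77
tool_pos: [507.7, 94.8, 305.5]
ee_rot: [0.0, 1.0, 0.022, 0.0]
ft_force: [0.1, -0.6, 0.5]
opening: 85.4
finger_force: 0.0
```

Call:
carry_out(increments=[{"xyz": [0.018,0.033,0],"angular": [0,0,-0.65],"jaw": 1},{"xyz": [0.018,0.033,0],"angular": [0,0,-0.65],"jaw": 1},{"xyz": [0.018,0.033,0],"angular": [0,0,-0.65],"jaw": 1},{"xyz": [0.018,0.033,0],"angular": [0,0,-0.65],"jaw": 1},{"xyz": [0,0,0],"angular": [0,0,0],"jaw": 1}])

```text
t: 3.18
tool_pos: [581.3, 230.5, 304.5]
ee_rot: [-0.002, 1.0, 0.001, 0.001]
ft_force: [-0.0, -1.0, 0.4]
opening: 85.5
finger_force: 0.0
```

```bash
python3 - <<'E'
from h import *
p=grab('wrist','w1.png')
for th in ['cap','wing','neck','carry_handle']:
    for m in robot.mark_of(p,th): print(th,round(m['p'],2),np.round(m['xyz']),px(p,m['xyz']))
print(robot.get_obs()['qpos'])
np.savez('w1.npz',**p)
E
```

```text
cap 0.95 [578. 229. 149.] [318. 197.]
cap 0.8 [698. 379.  24.] [196.  77.]
cap 0.75 [372. 324.  22.] [256. 305.]
cap 0.54 [414.  -1.  -6.] [463. 272.]
wing 0.93 [575. 223. 182.] [325. 210.]
wing 0.81 [693. 382.  51.] [186.  79.]
wing 0.68 [368. 326.  48.] [251. 318.]
carry_handle 0.67 [680. 232. 166.] [315.  81.]
[ 2.99007133e-01  2.52365623e-01  1.58198635e+00 -4.66453005e-04
  1.30791414e+00  1.87204875e+00]
```

View pics/w1.png

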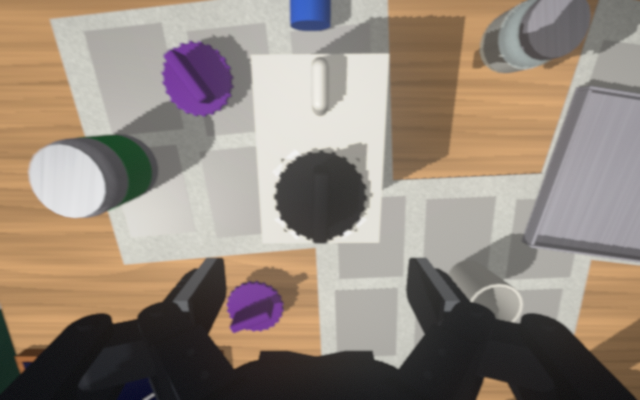

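The wrist view shows the black cap at (321,196) with its wing upright in the image at x≈320. The handle is at (319,85), and the purple look-alikes are off to the sides.

```bash
python3 - <<'E'
from h import *
p=dict(np.load('w1.npz')); g=p['color'].max(axis=2)
m=(g<90).astype(np.uint8); m[260:]=0; m[:,:265]=0;m[:,378:]=0;m[:140]=0
n,l,s,c=cv2.connectedComponentsWithStats(m); i=1+s[1:,4].argmax()
cs=max(cv2.findContours((l==i).astype(np.uint8),0,1)[0],key=len); e=cv2.fitEllipse(cs)
print(s[i],e,ray(p,e[0],156), (ray(p,(e[0][0]-e[1][0]/2,e[0][1]),156)-ray(p,(e[0][0]+e[1][0]/2,e[0][1]),156)))
crop=p['color'][145:250,270:375].astype(float); crop=np.clip(crop*2.5,0,255).astype(np.uint8)
cv2.imwrite('pics/w1c.png',cv2.resize(crop[:,:,::-1],(580,580),interpolation=3))
q=p['R'];print(q.round(3))
E
```

```text
[ 276  151   90   91 5999] ((320.54840087890625, 195.6268310546875), (86.03936004638672, 87.2229995727539), 65.75357818603516) [581.17936454 226.37179053 156.        ] [-0.2506531  79.94172334  0.        ]
[[ 0.002 -1.    -0.004]
 [-0.96  -0.003  0.281]
 [-0.281  0.003 -0.96 ]]
```

View pics/w1c.png

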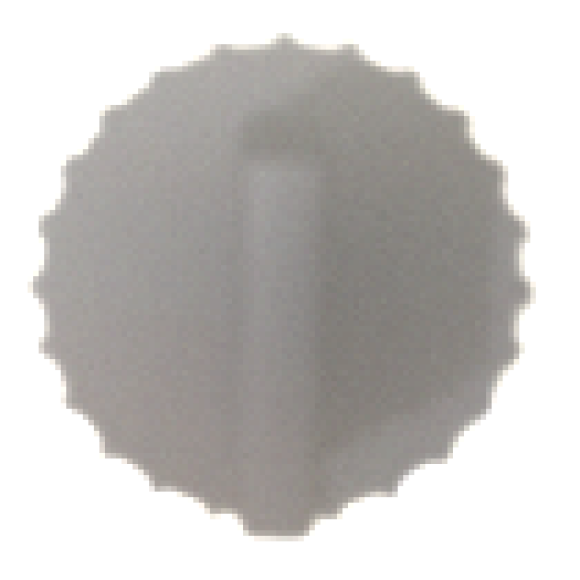

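The wing, enlarged, runs upright from (285,160) to (278,530), about 1° off world x. The axis is near (581,227), so I go down.

Call:
carry_out(increments=[{"xyz": [0,-0.003,-0.03],"angular": [0,0,0],"jaw": 1},{"xyz": [0,0,-0.03],"angular": [0,0,0],"jaw": 1},{"xyz": [0,0,-0.025],"angular": [0,0,0],"jaw": 1},{"xyz": [0,0,-0.02],"angular": [0,0,0],"jaw": 1},{"xyz": [0,0,0],"angular": [0,0,0],"jaw": 1}])

```text
t: 3.85
tool_pos: [575.2, 219.1, 195.4]
ee_rot: [0.002, 1.0, -0.002, -0.005]
ft_force: [-1.1, -1.1, -0.7]
opening: 85.2
finger_force: 0.0
```

Call:
carry_out(increments=[{"xyz": [0,0,-0.01],"angular": [0,0,0],"jaw": 1},{"xyz": [0,0,-0.008],"angular": [0,0,0],"jaw": 1},{"xyz": [0,0,0],"angular": [0,0,0],"jaw": 0.5},{"xyz": [0,0,0],"angular": [0,0,0],"jaw": 0.35},{"xyz": [0,0,0],"angular": [0,0,0],"jaw": 0.35}])

```text
t: 4.27
tool_pos: [579.9, 221.9, 183.6]
ee_rot: [-0.0, 1.0, -0.001, 0.001]
ft_force: [0.5, -0.2, 1.3]
opening: 51.8
finger_force: 0.0
```

```bash
python3 - <<'E'
from h import *
grab('wrist','w2.png')
E
```

```text
(no output)
```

View pics/w2.png

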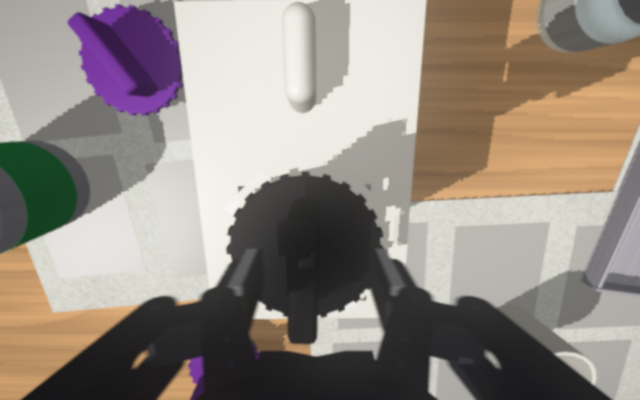

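The wing is at x≈303 and the jaw middle at ≈316, so I shift +y about 5.5 mm and a little lower, then close.

Call:
carry_out(increments=[{"xyz": [0,0.0055,0],"angular": [0,0,0],"jaw": 0.5},{"xyz": [0,0,-0.005],"angular": [0,0,0],"jaw": 0.5},{"xyz": [0,0,0],"angular": [0,0,0],"jaw": 0.4},{"xyz": [0,0,0],"angular": [0,0,0],"jaw": 0.3},{"xyz": [0,0,0],"angular": [0,0,0],"jaw": 0.3}])

```text
t: 4.73
tool_pos: [579.0, 227.3, 177.0]
ee_rot: [0.0, 1.0, -0.001, -0.0]
ft_force: [0.5, 0.6, 0.5]
opening: 25.5
finger_force: 0.0
```

Call:
carry_out(increments=[{"xyz": [0,0,0],"angular": [0,0,0],"jaw": 0},{"xyz": [0,0,0],"angular": [0,0,0],"jaw": 0},{"xyz": [0,0,0],"angular": [0,0,0],"jaw": 0},{"xyz": [0,0,0],"angular": [0,0,0],"jaw": 0},{"xyz": [0,0,0],"angular": [0,0,0],"jaw": 0}])

```text
t: 5.15
tool_pos: [579.3, 227.2, 177.4]
ee_rot: [-0.0, 1.0, -0.001, 0.0]
ft_force: [0.5, -0.9, 1.1]
opening: 13.2
finger_force: 59.1
```

Gripped cleanly. First I try counter-clockwise gently, watching the torque.

Call:
carry_out(increments=[{"xyz": [0,0,0],"angular": [0,0,3],"jaw": 0},{"xyz": [0,0,0],"angular": [0,0,3],"jaw": 0},{"xyz": [0,0,0],"angular": [0,0,3],"jaw": 0},{"xyz": [0,0,0],"angular": [0,0,3],"jaw": 0},{"xyz": [0,0,0],"angular": [0,0,0],"jaw": 0}])

```text
t: 5.57
tool_pos: [579.2, 227.2, 177.4]
ee_rot: [0.0, 0.995, 0.104, 0.0]
ft_force: [1.6, 0.9, 1.0]
opening: 13.5
finger_force: 59.0
```

```bash
python3 -c "
from h import *
o=robot.get_obs();print(o['wrist_torque'],o['ft_force'],o['effort'],o['tool_pos'],o['ee_rot'],o['qpos'])"
```

```text
[-0.0233515  -0.0309601  -0.02130924] [1.56809712 0.86187502 0.9992792 ] [-3.70462833e-02 -4.20503855e+01 -2.56215048e+01  1.78854918e-02
 -1.79048837e-02 -2.51475647e-01] [579.18809091 227.2102339  177.35384543] [1.54502184e-05 9.94552990e-01 1.04232192e-01 2.16454323e-05] [ 3.03887232e-01  3.71691453e-01  1.69508095e+00 -4.41912508e-05
  1.07478395e+00  1.66586088e+00]
```

Call:
carry_out(increments=[{"xyz": [0,0,0],"angular": [0,0,3],"jaw": 0},{"xyz": [0,0,0],"angular": [0,0,3],"jaw": 0},{"xyz": [0,0,0],"angular": [0,0,3],"jaw": 0},{"xyz": [0,0,0],"angular": [0,0,0],"jaw": 0}])

```text
t: 5.9
tool_pos: [578.9, 227.7, 177.5]
ee_rot: [-0.002, 0.984, 0.177, -0.0]
ft_force: [-0.9, 0.5, 1.5]
opening: 13.3
finger_force: 90.9
```

```bash
python3 -c "
from h import *
o=robot.get_obs();print(o['wrist_torque'],o['ft_force'],o['effort'][5],o['ee_rot'],o['qpos'][5])"
```

```text
[ 0.06311109  0.16495033 -2.32711385] [-0.91506907  0.5241315   1.54117573] -2.6717982441186905 [-1.52132114e-03  9.84233579e-01  1.76866565e-01 -4.05989151e-04] 1.516815373868773
```

Counter-clockwise it stops dead at about 20° with 2.3 N m, so that is the tightening way. Now clockwise.

Call:
carry_out(increments=[{"xyz": [0,0,0],"angular": [0,0,-6],"jaw": 0},{"xyz": [0,0,0],"angular": [0,0,-6],"jaw": 0},{"xyz": [0,0,0],"angular": [0,0,-6],"jaw": 0},{"xyz": [0,0,0],"angular": [0,0,-6],"jaw": 0},{"xyz": [0,0,0],"angular": [0,0,-6],"jaw": 0}])

```text
t: 6.32
tool_pos: [579.1, 227.2, 177.3]
ee_rot: [0.0, 0.997, -0.081, 0.0]
ft_force: [-0.4, -0.3, 0.7]
opening: 13.6
finger_force: 59.1
```

Call:
carry_out(increments=[{"xyz": [0,0,0],"angular": [0,0,-6],"jaw": 0},{"xyz": [0,0,0],"angular": [0,0,-6],"jaw": 0},{"xyz": [0,0,0],"angular": [0,0,-6],"jaw": 0},{"xyz": [0,0,0],"angular": [0,0,0],"jaw": 0}])

```text
t: 6.65
tool_pos: [579.2, 227.2, 177.3]
ee_rot: [0.0, 0.972, -0.235, 0.0]
ft_force: [-1.4, 0.6, -0.4]
opening: 13.4
finger_force: 59.1
```

```bash
python3 -c "
from h import *
o=robot.get_obs();print(o['wrist_torque'],o['ft_force'],o['effort'][5],o['ee_rot'],o['qpos'][5])"
```

```text
[ 0.04064323  0.08249285 -0.05624888] [-1.36389157  0.57593513 -0.44510229] 0.5531958863139153 [ 2.62479590e-04  9.72042364e-01 -2.34805307e-01  2.05474517e-04] 2.3493548401457325
```

It turns freely clockwise, so the thread is reversed. I turn further towards the joint limit, then regrasp half a turn round.

Call:
carry_out(increments=[{"xyz": [0,0,0],"angular": [0,0,-6],"jaw": 0},{"xyz": [0,0,0],"angular": [0,0,-6],"jaw": 0},{"xyz": [0,0,0],"angular": [0,0,-6],"jaw": 0},{"xyz": [0,0,0],"angular": [0,0,-6],"jaw": 0},{"xyz": [0,0,0],"angular": [0,0,0],"jaw": 0}])

```text
t: 7.07
tool_pos: [579.3, 227.2, 177.4]
ee_rot: [0.0, 0.902, -0.431, 0.0]
ft_force: [-0.5, -0.6, 1.4]
opening: 13.0
finger_force: 59.1
```

Call:
carry_out(increments=[{"xyz": [0,0,0],"angular": [0,0,0],"jaw": 0.5},{"xyz": [0,0,0],"angular": [0,0,0],"jaw": 0.5},{"xyz": [0,0,0],"angular": [0,0,0],"jaw": 0.5},{"xyz": [0,0,0.02],"angular": [0,0,0],"jaw": 0.5},{"xyz": [0,0,0.025],"angular": [0,0,0],"jaw": 0.5}])

```text
t: 7.48
tool_pos: [576.9, 226.5, 219.4]
ee_rot: [0.002, 0.903, -0.43, -0.003]
ft_force: [0.9, -0.1, 0.8]
opening: 42.9
finger_force: 0.0
```

Now +180° with the fingers above the wing: 26 rows at 7°, minus 2°.

Call:
carry_out(increments=[{"xyz": [0,0,0.01],"angular": [0,0,7],"jaw": 0.5},{"xyz": [0,0,0],"angular": [0,0,7],"jaw": 0.5},{"xyz": [0,0,0],"angular": [0,0,7],"jaw": 0.5},{"xyz": [0,0,0],"angular": [0,0,7],"jaw": 0.5},{"xyz": [0,0,0],"angular": [0,0,7],"jaw": 0.5}])

```text
t: 7.9
tool_pos: [579.1, 227.2, 232.3]
ee_rot: [0.0, 0.991, -0.136, 0.0]
ft_force: [-0.0, -0.4, 0.0]
opening: 42.7
finger_force: 0.0
```

Call:
carry_out(increments=[{"xyz": [0,0,0],"angular": [0,0,7],"jaw": 0.5},{"xyz": [0,0,0],"angular": [0,0,7],"jaw": 0.5},{"xyz": [0,0,0],"angular": [0,0,7],"jaw": 0.5},{"xyz": [0,0,0],"angular": [0,0,7],"jaw": 0.5},{"xyz": [0,0,0],"angular": [0,0,7],"jaw": 0.5}])

```text
t: 8.32
tool_pos: [579.1, 227.2, 232.1]
ee_rot: [0.0, 0.986, 0.168, -0.0]
ft_force: [-0.5, -0.1, 0.1]
opening: 42.7
finger_force: 0.0
```

Call:
carry_out(increments=[{"xyz": [0,0,0],"angular": [0,0,7],"jaw": 0.5},{"xyz": [0,0,0],"angular": [0,0,7],"jaw": 0.5},{"xyz": [0,0,0],"angular": [0,0,7],"jaw": 0.5},{"xyz": [0,0,0],"angular": [0,0,7],"jaw": 0.5},{"xyz": [0,0,0],"angular": [0,0,7],"jaw": 0.5}])

```text
t: 8.73
tool_pos: [579.1, 227.2, 232.1]
ee_rot: [0.0, 0.89, 0.457, -0.0]
ft_force: [0.4, -0.2, -0.3]
opening: 42.8
finger_force: 0.0
```

Call:
carry_out(increments=[{"xyz": [0,0,0],"angular": [0,0,7],"jaw": 0.5},{"xyz": [0,0,0],"angular": [0,0,7],"jaw": 0.5},{"xyz": [0,0,0],"angular": [0,0,7],"jaw": 0.5},{"xyz": [0,0,0],"angular": [0,0,7],"jaw": 0.5},{"xyz": [0,0,0],"angular": [0,0,7],"jaw": 0.5}])

```text
t: 9.15
tool_pos: [579.1, 227.2, 232.1]
ee_rot: [0.0, 0.711, 0.703, -0.0]
ft_force: [0.7, 1.5, 0.6]
opening: 43.1
finger_force: 0.0
```

Call:
carry_out(increments=[{"xyz": [0,0,0],"angular": [0,0,7],"jaw": 0.5},{"xyz": [0,0,0],"angular": [0,0,7],"jaw": 0.5},{"xyz": [0,0,0],"angular": [0,0,7],"jaw": 0.5},{"xyz": [0,0,0],"angular": [0,0,7],"jaw": 0.5},{"xyz": [0,0,0],"angular": [0,0,7],"jaw": 0.5}])

```text
t: 9.57
tool_pos: [579.1, 227.2, 232.1]
ee_rot: [-0.0, 0.467, 0.884, -0.0]
ft_force: [-0.7, -0.4, 0.2]
opening: 42.5
finger_force: 0.0
```

Call:
carry_out(increments=[{"xyz": [0,0,0],"angular": [0,0,5],"jaw": 0.5},{"xyz": [0,0,0],"angular": [0,0,0],"jaw": 0.5}])

```text
t: 9.73
tool_pos: [579.1, 227.2, 232.1]
ee_rot: [-0.0, 0.43, 0.903, -0.0]
ft_force: [0.3, -0.2, -0.2]
opening: 42.6
finger_force: 0.0
```

```bash
python3 -c "
from h import *
o=robot.get_obs();print(o['tool_pos'],o['ee_rot'],np.degrees(2*np.arctan2(o['ee_rot'][2],o['ee_rot'][1])),o['qpos'][5])"
```

```text
[579.093001   227.18917455 232.10717864] [-2.42471010e-05  4.29870359e-01  9.02890610e-01 -1.39095604e-04] 129.08133324850294 -0.3780611477926904
```

Call:
carry_out(increments=[{"xyz": [0,0,-0.025],"angular": [0,0,0],"jaw": 0.5},{"xyz": [0,0,-0.02],"angular": [0,0,0],"jaw": 0.5},{"xyz": [0,0,-0.01],"angular": [0,0,0],"jaw": 0.5},{"xyz": [0,0,0],"angular": [0,0,0],"jaw": 0.3},{"xyz": [0,0,0],"angular": [0,0,0],"jaw": 0}])

```text
t: 10.15
tool_pos: [578.8, 227.1, 176.7]
ee_rot: [-0.001, 0.431, 0.902, -0.001]
ft_force: [0.1, -0.4, -0.1]
opening: 19.2
finger_force: 0.0
```

Call:
carry_out(increments=[{"xyz": [0,0,0],"angular": [0,0,0],"jaw": 0},{"xyz": [0,0,0],"angular": [0,0,0],"jaw": 0},{"xyz": [0,0,0],"angular": [0,0,0],"jaw": 0},{"xyz": [0,0,0],"angular": [0,0,0],"jaw": 0}])

```text
t: 10.48
tool_pos: [579.6, 227.4, 178.2]
ee_rot: [0.001, 0.431, 0.902, 0.0]
ft_force: [0.1, 0.1, -1.3]
opening: 13.2
finger_force: 61.7
```

Call:
carry_out(increments=[{"xyz": [0,0,0],"angular": [0,0,-5],"jaw": 0},{"xyz": [0,0,0],"angular": [0,0,-5],"jaw": 0},{"xyz": [0,0,0],"angular": [0,0,-5],"jaw": 0},{"xyz": [0,0,0],"angular": [0,0,-5],"jaw": 0},{"xyz": [0,0,0],"angular": [0,0,-5],"jaw": 0}])

```text
t: 10.9
tool_pos: [579.4, 227.4, 177.7]
ee_rot: [0.0, 0.618, 0.786, 0.0]
ft_force: [-0.3, 0.2, -1.3]
opening: 12.9
finger_force: 62.0
```

```bash
python3 -c "
from h import *
o=robot.get_obs();print(o['wrist_torque'],o['tool_pos'],np.degrees(2*np.arctan2(o['ee_rot'][2],o['ee_rot'][1])),o['qpos'][5])"
```

```text
[ 0.0272516   0.00377174 -0.02164811] [579.38060012 227.36263121 177.73972379] 103.66735551919042 0.06542862783095689
```

Call:
carry_out(increments=[{"xyz": [0,0,0],"angular": [0,0,-5],"jaw": 0},{"xyz": [0,0,0],"angular": [0,0,-5],"jaw": 0},{"xyz": [0,0,0],"angular": [0,0,-5],"jaw": 0},{"xyz": [0,0,0],"angular": [0,0,-5],"jaw": 0},{"xyz": [0,0,0],"angular": [0,0,0],"jaw": 0}])

```text
t: 11.32
tool_pos: [579.4, 227.3, 177.8]
ee_rot: [0.0, 0.744, 0.668, 0.0]
ft_force: [0.4, 0.1, -0.6]
opening: 12.7
finger_force: 62.0
```

```bash
python3 -c "
from h import *
o=robot.get_obs();print(o['wrist_torque'],o['tool_pos'],np.degrees(2*np.arctan2(o['ee_rot'][2],o['ee_rot'][1])),o['qpos'][5])"
```

```text
[-0.0783723   0.01665988 -0.05590792] [579.38809387 227.29118922 177.76888616] 83.83012866526222 0.4116692068025034
```

Call:
carry_out(increments=[{"xyz": [0,0,0.003],"angular": [0,0,0],"jaw": 0},{"xyz": [0,0,0.003],"angular": [0,0,0],"jaw": 0},{"xyz": [0,0,0],"angular": [0,0,0],"jaw": 0}])

```text
t: 11.57
tool_pos: [579.8, 227.5, 184.4]
ee_rot: [0.0, 0.743, 0.669, 0.001]
ft_force: [0.7, 0.7, -1.2]
opening: 13.1
finger_force: 62.0
```

It lifts past the 3 mm catch with only its own weight (about 1.2 N), so it is free. I lift on and carry it to the tray.

Call:
carry_out(increments=[{"xyz": [0,0,0.01],"angular": [0,0,0],"jaw": 0},{"xyz": [0,0,0.015],"angular": [0,0,0],"jaw": 0},{"xyz": [0,0,0.02],"angular": [0,0,0],"jaw": 0},{"xyz": [0,0,0.02],"angular": [0,0,0],"jaw": 0},{"xyz": [0,0,0.01],"angular": [0,0,0],"jaw": 0}])

```text
t: 11.98
tool_pos: [580.6, 227.8, 262.0]
ee_rot: [0.001, 0.743, 0.669, 0.002]
ft_force: [-0.2, 0.1, -1.6]
opening: 12.8
finger_force: 62.0
```

Call:
carry_out(increments=[{"xyz": [-0.001,-0.015,0],"angular": [0,0,0],"jaw": 0},{"xyz": [-0.001,-0.025,0],"angular": [0,0,0],"jaw": 0},{"xyz": [-0.001,-0.03,0],"angular": [0,0,0],"jaw": 0},{"xyz": [-0.001,-0.03,0],"angular": [0,0,0],"jaw": 0},{"xyz": [-0.001,-0.03,0],"angular": [0,0,0],"jaw": 0}])

```text
t: 12.4
tool_pos: [572.9, 95.2, 257.1]
ee_rot: [-0.0, 0.743, 0.669, -0.001]
ft_force: [1.0, -0.4, -1.2]
opening: 13.1
finger_force: 61.9
```

Call:
carry_out(increments=[{"xyz": [-0.001,-0.03,0],"angular": [0,0,0],"jaw": 0},{"xyz": [-0.001,-0.03,0],"angular": [0,0,0],"jaw": 0},{"xyz": [-0.001,-0.03,0],"angular": [0,0,0],"jaw": 0},{"xyz": [-0.001,-0.03,0],"angular": [0,0,0],"jaw": 0},{"xyz": [-0.001,-0.03,0],"angular": [0,0,0],"jaw": 0}])

```text
t: 12.82
tool_pos: [567.6, -54.9, 257.2]
ee_rot: [-0.001, 0.744, 0.669, -0.001]
ft_force: [0.4, -0.0, -1.3]
opening: 13.0
finger_force: 61.9
```

Call:
carry_out(increments=[{"xyz": [-0.001,-0.03,0],"angular": [0,0,0],"jaw": 0},{"xyz": [-0.001,-0.03,0],"angular": [0,0,0],"jaw": 0},{"xyz": [-0.001,-0.03,0],"angular": [0,0,0],"jaw": 0},{"xyz": [0,-0.025,0],"angular": [0,0,0],"jaw": 0},{"xyz": [0,-0.015,0],"angular": [0,0,0],"jaw": 0}])

```text
t: 13.23
tool_pos: [564.6, -186.0, 257.2]
ee_rot: [-0.0, 0.744, 0.668, -0.001]
ft_force: [0.2, 0.4, -2.0]
opening: 12.9
finger_force: 61.9
```

```bash
python3 - <<'E'
from h import *
o=robot.get_obs();print(o['tool_pos'],o['ft_force'],o['opening'])
p=grab('side'); q=grab('top')
for c in (p,q): print([(round(m['p'],2),np.round(m['xyz'])) for th in ('tray','cap','neck') for m in robot.mark_of(c,th)])
a=p['color'][130:330,200:460]
cv2.imwrite('pics/s2.png',cv2.resize(a[:,:,::-1],(780,600),interpolation=3))
E
```

```text
[ 564.64602945 -186.01462668  257.24651323] [ 0.24440968  0.39039656 -1.99735163] 12.872864310020333
[(0.64, array([ 571., -190.,    1.])), (0.54, array([580., 231., 147.])), (0.92, array([376., 328.,  14.])), (0.86, array([ 564., -190.,  232.])), (0.74, array([692., 378.,  18.])), (0.55, array([677., 226., 162.])), (0.83, array([582., 231., 148.]))]
[(0.97, array([ 564., -190.,    2.])), (0.72, array([373., 326.,  25.])), (0.38, array([ 564., -188.,  224.])), (0.62, array([580., 229., 148.])), (0.28, array([ 565., -187.,  228.]))]
```

View pics/s2.png

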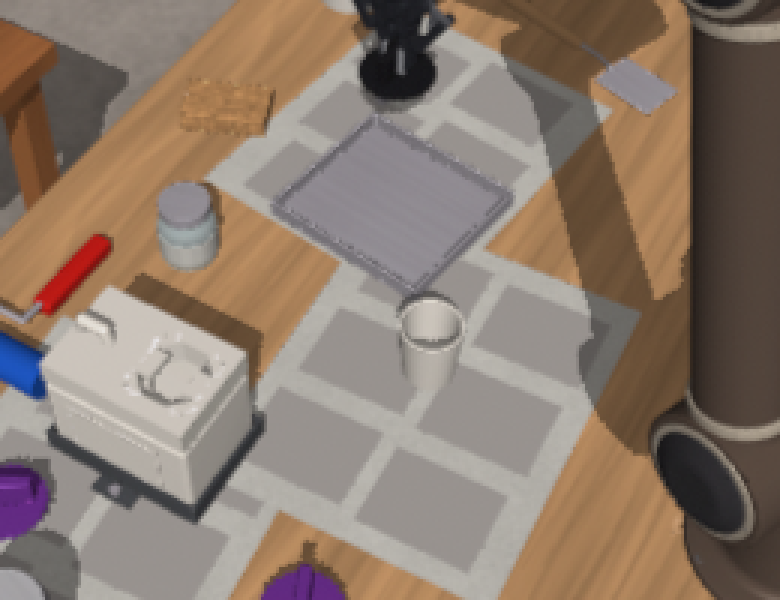

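The cap is held above the tray at (397,75) in the crop and the canister mouth at (175,365) is open. I lower it.

Call:
carry_out(increments=[{"xyz": [0.002,-0.003,-0.025],"angular": [0,0,0],"jaw": 0},{"xyz": [0,0,-0.035],"angular": [0,0,0],"jaw": 0},{"xyz": [0,0,-0.035],"angular": [0,0,0],"jaw": 0},{"xyz": [0,0,-0.035],"angular": [0,0,0],"jaw": 0},{"xyz": [0,0,-0.025],"angular": [0,0,0],"jaw": 0}])

```text
t: 14.05
tool_pos: [566.7, -183.9, 100.3]
ee_rot: [-0.002, 0.743, 0.669, -0.001]
ft_force: [0.0, -0.1, -1.7]
opening: 13.0
finger_force: 62.0
```

Call:
carry_out(increments=[{"xyz": [0,0,-0.02],"angular": [0,0,0],"jaw": 0},{"xyz": [0,0,-0.015],"angular": [0,0,0],"jaw": 0},{"xyz": [0,0,-0.005],"angular": [0,0,0],"jaw": 0},{"xyz": [0,0,0],"angular": [0,0,0],"jaw": 0},{"xyz": [0,0,0],"angular": [0,0,0],"jaw": 0}])

```text
t: 14.47
tool_pos: [568.8, -185.3, 63.8]
ee_rot: [0.0, 0.743, 0.669, 0.0]
ft_force: [0.7, -0.5, -1.0]
opening: 13.2
finger_force: 62.0
```

Call:
carry_out(increments=[{"xyz": [0,0,-0.004],"angular": [0,0,0],"jaw": 0},{"xyz": [0,0,-0.003],"angular": [0,0,0],"jaw": 0},{"xyz": [0,0,-0.002],"angular": [0,0,0],"jaw": 0},{"xyz": [0,0,-0.001],"angular": [0,0,0],"jaw": 0},{"xyz": [0,0,0],"angular": [0,0,0],"jaw": 0}])

```text
t: 14.88
tool_pos: [568.1, -185.7, 53.3]
ee_rot: [-0.0, 0.744, 0.669, -0.0]
ft_force: [-0.1, 0.2, -1.5]
opening: 13.3
finger_force: 62.0
```

Call:
carry_out(increments=[{"xyz": [0,0,-0.001],"angular": [0,0,0],"jaw": 0},{"xyz": [0,0,0],"angular": [0,0,0],"jaw": 0}])

```text
t: 15.05
tool_pos: [568.2, -185.8, 52.3]
ee_rot: [0.0, 0.744, 0.669, 0.0]
ft_force: [-0.4, -0.4, -0.8]
opening: 13.1
finger_force: 62.0
```

Call:
carry_out(increments=[{"xyz": [0,0,-0.001],"angular": [0,0,0],"jaw": 0},{"xyz": [0,0,0],"angular": [0,0,0],"jaw": 0}])

```text
t: 15.22
tool_pos: [568.4, -185.9, 51.7]
ee_rot: [0.0, 0.744, 0.669, 0.0]
ft_force: [-0.1, 1.0, 1.3]
opening: 13.1
finger_force: 62.3
```

Call:
carry_out(increments=[{"xyz": [0,0,-0.0005],"angular": [0,0,0],"jaw": 0},{"xyz": [0,0,0],"angular": [0,0,0],"jaw": 0}])

```text
t: 15.38
tool_pos: [568.5, -185.9, 51.7]
ee_rot: [0.0, 0.744, 0.669, 0.0]
ft_force: [-2.1, 1.5, 4.1]
opening: 12.9
finger_force: 63.0
```

It touches the floor (+4 N). I release slowly and then rise.

Call:
carry_out(increments=[{"xyz": [0,0,0],"angular": [0,0,0],"jaw": 0.2},{"xyz": [0,0,0],"angular": [0,0,0],"jaw": 0.25},{"xyz": [0,0,0],"angular": [0,0,0],"jaw": 0.35},{"xyz": [0,0,0],"angular": [0,0,0],"jaw": 0.45},{"xyz": [0,0,0],"angular": [0,0,0],"jaw": 0.5}])

```text
t: 15.8
tool_pos: [568.1, -185.7, 50.6]
ee_rot: [-0.0, 0.744, 0.669, -0.0]
ft_force: [0.4, 0.4, -0.9]
opening: 42.7
finger_force: 0.0
```

Call:
carry_out(increments=[{"xyz": [0,0,0.01],"angular": [0,0,0],"jaw": 0.5},{"xyz": [0,0,0.02],"angular": [0,0,0],"jaw": 0.5},{"xyz": [0,0,0.03],"angular": [0,0,0],"jaw": 0.5},{"xyz": [0,0,0.035],"angular": [0,0,0],"jaw": 0.5},{"xyz": [0,0,0.035],"angular": [0,0,0],"jaw": 0.5}])

```text
t: 16.22
tool_pos: [567.5, -185.5, 182.1]
ee_rot: [-0.001, 0.744, 0.669, -0.0]
ft_force: [0.6, 0.3, 0.2]
opening: 42.6
finger_force: 0.0
```

```bash
python3 - <<'E'
from h import *
p=grab('side')
for th in ('cap','cup','jar','tin','spatula'): print(th,[(round(m['p'],2),np.round(m['xyz'])) for m in robot.mark_of(p,th)])
a=p['color'][130:330,200:460]
cv2.imwrite('pics/s3.png',cv2.resize(a[:,:,::-1],(780,600),interpolation=3))
E
```

```text
cap [(0.69, array([695., 382.,  20.])), (0.62, array([374., 328.,  18.])), (0.27, array([579., 229., 148.])), (0.24, array([ 568., -188.,    0.]))]
cup [(0.68, array([412.,  -4.,  -1.]))]
jar [(0.72, array([741.,  -7.,   1.]))]
tin [(0.57, array([584., 495.,   0.]))]
spatula [(0.7, array([ 496., -576.,   -1.]))]
```

View pics/s3.png

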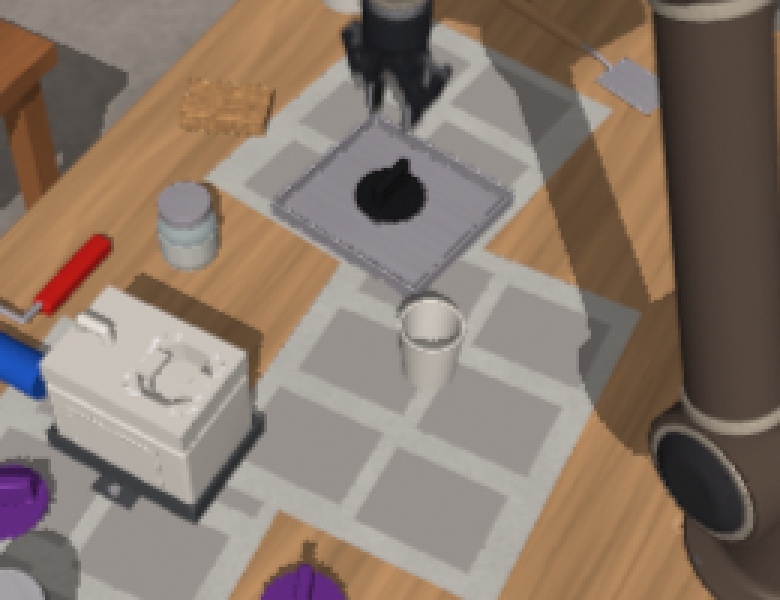

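The cap stands upright mid-tray at (390,193), the gripper is clear at (395,90), and the cup, jar, tin and spatula have not moved. I hand in.

```bash
python3 -c "
from rig import robot
print(robot.sign_off())"
```

```text
the job is handed in; nothing more can be done
None
```

The black cap has a reverse thread: it stopped dead after about 20° counter-clockwise and came free clockwise. It now stands in the steel tray, lowered to floor contact before release, with the bystanders unmoved, and the job was handed in at about 16 s.

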